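Match a centrifuge bucket with ring weights

ROBOT

A 7-joint arm with a two-finger parallel gripper is mounted at the origin on the work surface. World frame = base frame: x ahead of the robot, y to its left, z up, the work surface at z = 0. Lengths are in mm, angles in rad, forces in N, time in s.
With the tool pointing down it reaches from about 400 to 925 mm from the base axis. Payload 4.1 kg.
Tool frame: the origin (TCP) lies at the very end of the fingers, on their centre line; the grasp point (between the pads) lies behind it (arm.tcp_to_grasp is the z of the grasp point in the tool frame, in mm); z points along the fingers, y is the line along which they close (so a half turn about z gives the same grasp; the last joint's range is limited). The gripper opens to 85 mm and grips with 20 to 120 N. Pads are 22 mm wide; open, the fingers measure 114 mm over their backs; the gripper's body (76 mm by 85 mm) begins 54 mm behind the grasp point. The pads swing forward as they close: fully open they stand 13 mm farther back than shut.
Start: joints at [1.162, 0.398, 0.045, 1.537, -0.019, 1.207, -0.051], TCP at [198.201, -619.08, 231.347] pointing down, gripper open.
Joint ranges: [-2.82, 2.82], [-0.49, 2.23], [-1.37, 1.46], [0, 2.46], [-1.36, 4.5], [0.23, 2], [-2.94, 2.94]. Speed limits (rad/s): [2.57, 2.57, 3.14, 3.14, 3.14, 3.14, 3.14].

INTERFACE

Orientations are given as a unit quaternion [x, y, z, w].
In Python, from workcell import arm gives the robot as it stands. The module is installed in compiled form; this text tells all that it offers.
- The arm moves only by the shell command python3 -m jog 'ROWS' [FORCE]. ROWS is JSON, one flat list of numbers, 5 for each row, row after row: the shift along the world's x, y, z in mm, then the turn about the world's z in degrees, then the opening in per cent of the stroke, from 0 (shut) to 100 (fully open). A call has 1 to 10 rows; each row shifts and turns the commanded pose from where the row before left it; what a row does not reach is not made up. A row lasts 1/12 s, in which the tool goes at most 41.7 mm and 7.16 degrees, less where a joint would pass 70% of its speed; a pose out of reach is approached as far as the arm can. A call is refused whole if a number of a shift passes 41.7 or a number of a turn 7.16, either way. A call with a gripper value outside its range is refused whole. The fingers move at their own pace and stop on an object; FORCE is the grip in N (left out, the last holds). Time passes only in rows, so rows that do not move let the fingers close. It gives the time, the measured TCP pose, the force, the opening and the grip force at its end, in the units of the state.
- arm.state(): the state, without advancing time (a new reading comes with each control period).
- arm.get_image(name): name is "scene" or "top"; returns (picture, depth): 420x560x3 uint8, blue, green, red; 420x560 float32, mm along the optical axis (not along the pixel's ray), 0 where there is no reading.
- arm.calibration(name): a dict with "fov_y" (degrees; the focal length in pixels is half the picture's height over the tangent of half this angle, whatever the lens; pixels are square), "cx", "cy" (the principal point, pixels), "world_to_cam" (4x4, takes a point from world to camera coordinates). Camera axes: x right, y up, looking along -z (the intrinsics and any distortion apply to the point x, -y, -z); pixel columns grow to the right and rows downward; lengths in mm; the calibration is good to about 2 mm. A picture is of the moment at which its call begins. calibration takes no time and is no camera call.
- arm.close_job(): hands the job in; it is judged then, once.
Trained networks look in the newest picture that a camera, given by its name, has taken for a name from the list of things; names that differ only in an ending like _2 or _b are one class to them, and where a whole thing is asked for, a point or a joint stands for the part that bears it (a point fixed in the world has none). Each returns a list of dicts, best first, with "score" (0 to 1); they miss things now and then, are a little off and sometimes report something else, mostly with a low value. They report only what shows in the picture. A call takes as long as a camera call. They do not tell look-alikes from the thing itself.
- arm.search_frame(camera, target): "point" ([x, y, z] in mm, in the coordinates of the camera as it stood for that picture, good to about 4 mm: the middle of the surface that is visible of it).
- arm.tip_of(camera, target): "point" ([x, y, z] in mm, in the coordinates of the camera as it stood for that picture, good to about 4 mm: a listed point, or the origin of a listed thing).
The state is a dict: "t": time; "joints": joint angles; "joint_vel": joint speeds; "joint_torque": joint torques, N m; "position": TCP position; "orientation": TCP orientation; "force": force on the tool from outside, world axes, zero at the start; "torque": the same for the moment, N m; "finger_gap": finger opening in mm; "grasp_force": force on a finger pad.
Only numpy, scipy, OpenCV 4.12 (cv2) and the standard library are available. Lean on these libraries where they do the work, as an engineer would, in place of code of your own. Each camera call takes 0.05 s, during which the arm holds its last target. There are 200 camera calls.

TASK

Find which ring weights match the centrifuge bucket: first press the empty weight pan gently down by its spindle with the closed fingers until the beam is level and hold it there for about a second, feeling how heavy the bucket is. Then gently thread the matching ring weights over the spindle, right down onto the pan, so that the beam comes to rest level, never loading or pressing the weight pan so much that it sinks well below level; the weights not needed stay upright on their board. Do not touch the bucket, and leave the other things on the table where they are.

Things in the scene. Friction and masses are not known exactly. Their poses are not given: they have to be found in the camera images.
- beam (a joint): tilt of the balance beam, rad. 0 = level; positive = weight pan high, bucket's pan low (it starts on its stop at +0.14); negative = weight pan low (stop at -0.14). Near level each 14 g of difference between the pans tilts it 0.01 rad (weak damped centring spring, nothing at level); differences above 196 g hold it on a stop
- balance: white two-pan top-loading balance, base 130 x 300 mm, fixed, origin at the centre of its underside on the table. Its y axis points from the weight pan to the bucket's pan; pan centres at y = -110 mm (weight pan) and +110 mm (bucket's pan), tops 95 mm above the table when level. Between the pans stands a grey post with a white scale, 60 mm wide, top 165 mm above the table, and a needle
- weight_pan: steel pan for the weights, a disc 104 mm across and 6 mm thick with an upright steel spindle at its centre. Origin on the pan's upper face at the centre; z up. It stays horizontal and only rises and sinks with the beam, 110 mm per rad: it stands 110 mm x tilt above its level height. The two bare pans are evenly matched
- spindle_tip (a point): top of the weight pan's spindle, 66 mm above the pan's upper face. Spindle 11 mm diameter, tapering over its upper 8 mm to a flat 7 mm tip
- bucket_pan: the other steel pan, 104 mm across, without spindle, carrying the bucket. Origin on its upper face at the centre
- bucket: closed round steel centrifuge bucket with domed cap and knob, 66 mm across, 86 mm tall, origin at the centre of its underside, standing on the bucket's pan. Its mass is not known: between 480 and 1000 g, different every time
- board: fixed pale wooden board, 280 (its x) x 80 (its y) x 20 mm thick, on which the ring weights stand in a row along its x at about 68 mm spacing, in any order; origin at the centre of its underside on the table
- w200_center (a point): centre (half-way up) of the 200 g steel ring weight: 40 mm diameter, 23 mm tall, upright 14 mm bore right through it. The four rings (200, 300, 400, 600 g) differ only in size; two of them together always match the bucket to within 50 g
- w300_center (a point): centre (half-way up) of the 300 g steel ring weight: 46 mm diameter, 25 mm tall, upright 14 mm bore right through it. The four rings (200, 300, 400, 600 g) differ only in size; two of them together always match the bucket to within 50 g
- w400_center (a point): centre (half-way up) of the 400 g steel ring weight: 52 mm diameter, 26 mm tall, upright 14 mm bore right through it. The four rings (200, 300, 400, 600 g) differ only in size; two of them together always match the bucket to within 50 g
- w600_center (a point): centre (half-way up) of the 600 g steel ring weight: 60 mm diameter, 29 mm tall, upright 14 mm bore right through it. The four rings (200, 300, 400, 600 g) differ only in size; two of them together always match the bucket to within 50 g
- dishes: bystander, leave alone: stack of clear dishes, 88 mm across, 28 mm tall; origin at its underside
- bottle: bystander, leave alone: small brown bottle, 48 mm across, 85 mm tall; origin at its underside
- carton: bystander, leave alone: cardboard carton 70 x 130 x 55 mm; origin at its underside
- mouse: bystander, leave alone: black computer mouse 100 x 58 x 30 mm; origin at its underside
- syringe: bystander, leave alone: empty syringe lying on the table, 130 mm long; origin at its underside
Mind the look-alikes: they are no part of the job. What is shaped like the part that bears w300_center but purple is not meant.

How it is judged (in metres and radians):
On the way:
1. the fingers press the empty weight pan down until the beam is level (within 0.04 rad) and hold it there for half a second (value of joint beam between -0.04 and 0.04 rad and contact force between the fingers and weight_pan above 1.5 N and horizontal distance between each of w200_center, w300_center, w400_center, w600_center and spindle_tip above 0.06 m), for 0.5 s.
At the end, for the whole second after the job is handed in: The beam rests within 0.05 rad of level with the bucket still upright on its pan; each ring weight is either upright around the spindle on the weight pan (axis within 6 mm, its centre below the spindle's tip) or standing upright on the board; all is released and at rest (value of joint beam between -0.05 and 0.05 rad and velocity of joint beam between -0.03 and 0.03 rad/s and horizontal distance between bucket and bucket_pan below 0.025 m and angle between bucket's own z axis and vertical below 0.1 rad and ((horizontal distance between w200_center and spindle_tip below 0.006 m and z of w200_center in the frame of spindle_tip below 0 m and angle between w200_center's own z axis and vertical below 0.12 rad) or (x of w200_center in the frame of board between -0.14 and 0.14 m and y of w200_center in the frame of board between -0.045 and 0.045 m and z of w200_center in the frame of board between 0.028 and 0.039 m and angle between w200_center's own z axis and vertical below 0.12 rad)) and ((horizontal distance between w300_center and spindle_tip below 0.006 m and z of w300_center in the frame of spindle_tip below 0 m and angle between w300_center's own z axis and vertical below 0.12 rad) or (x of w300_center in the frame of board between -0.14 and 0.14 m and y of w300_center in the frame of board between -0.045 and 0.045 m and z of w300_center in the frame of board between 0.028 and 0.039 m and angle between w300_center's own z axis and vertical below 0.12 rad)) and ((horizontal distance between w400_center and spindle_tip below 0.006 m and z of w400_center in the frame of spindle_tip below 0 m and angle between w400_center's own z axis and vertical below 0.12 rad) or (x of w400_center in the frame of board between -0.14 and 0.14 m and y of w400_center in the frame of board between -0.045 and 0.045 m and z of w400_center in the frame of board between 0.028 and 0.039 m and angle between w400_center's own z axis and vertical below 0.12 rad)) and ((horizontal distance between w600_center and spindle_tip below 0.006 m and z of w600_center in the frame of spindle_tip below 0 m and angle between w600_center's own z axis and vertical below 0.12 rad) or (x of w600_center in the frame of board between -0.14 and 0.14 m and y of w600_center in the frame of board between -0.045 and 0.045 m and z of w600_center in the frame of board between 0.028 and 0.039 m and angle between w600_center's own z axis and vertical below 0.12 rad))); the robot touches nothing.
It fails at once if the weight pan is loaded or pressed well below level (tilt beyond -0.09 rad) (value of joint beam below -0.09 rad).
It fails at once if the weight pan is hit or pressed with more than 25 N (contact force between weight_pan and anything else above 25 N).
It fails at once if the robot touches the bucket (contact force between any of the fingers, the arm and bucket above 0.3 N).
It fails at once if a bystander (dishes, bottle, carton, mouse, syringe) is moved by more than 30 mm (distance of any of dishes, bottle, carton, mouse, syringe from where it was at the start of the episode above 0.03 m).
It also fails if it takes over 69 s, if anything falls off the work surface, if the arm or the gripper's body presses on something with over 40 N, if the wrist force passes 120 N, or if a joint passes its speed limit or range.

## Working session

There is one attempt and no reset: what is moved stays moved. The work goes in short steps, Python scripts to look and compute and a shell command to move; the robot and the scene stay as the last step left them, time stands still between calls to the robot, and variables do not carry over. Pictures are saved under pics/ and viewed, at most 10 in all, crops included, and the job is handed in when it is done.

```bash
mkdir -p pics; cat > h.py <<'E'
import numpy as np, cv2
from workcell import arm
def c2w(cam,p):
    M=np.linalg.inv(np.array(arm.calibration(cam)["world_to_cam"])); return (M@np.r_[p,1])[:3]
def w2p(cam,p):
    c=arm.calibration(cam); q=(np.array(c["world_to_cam"])@np.r_[p,1])[:3]; f=210/np.tan(np.radians(c["fov_y"]/2))
    return np.array([c["cx"]+f*q[0]/-q[2], c["cy"]-f*q[1]/-q[2]])
def cloud(cam,depth):
    c=arm.calibration(cam); f=210/np.tan(np.radians(c["fov_y"]/2))
    v,u=np.mgrid[0:420,0:560]; d=depth
    P=np.stack([(u-c["cx"])*d/f,-(v-c["cy"])*d/f,-d,np.ones_like(d)],-1)
    return (P@np.linalg.inv(np.array(c["world_to_cam"])).T)[...,:3]
E
python3 - <<'E'
from h import *
np.set_printoptions(precision=1,suppress=True)
for n in("scene","top"):
    im,d=arm.get_image(n); cv2.imwrite(f"pics/{n}0.png",im); np.save(f"{n}0.npy",d)
    print(n,{k:v for k,v in arm.calibration(n).items() if k!="world_to_cam"})
    for t in ["spindle_tip","weight_pan","balance","bucket","board","w200_center","w300_center","w400_center","w600_center"]:
        for r in arm.tip_of(n,t)[:3]:
            w=c2w(n,r["point"]); print(t,round(r["score"],2),w,w2p(n,w))
s=arm.state(); print(s["t"],s["position"],s["force"],s["finger_gap"],s["orientation"],arm.tcp_to_grasp)
E
```

```text
scene {'fov_y': 44.73581710144089, 'cx': 274.7982683461482, 'cy': 208.8435411419593}
spindle_tip 0.78 [607.5  10.9 173. ] [287.8 235.6]
weight_pan 0.95 [607.2  11.9 110.6] [287.8 251.7]
weight_pan 0.31 [606.1 125.2   4.1] [332.9 288.1]
balance 0.84 [604.9 124.1   1.7] [332.5 288. ]
balance 0.67 [601.4  12.7 111.6] [288.9 249.4]
bucket 0.87 [604.8 231.2  83.9] [382.9 282.2]
board 0.8 [ 476.3 -313.6    1.7] [184.8 205. ]
board 0.33 [ 726.3 -192.6    0.6] [189.3 296.3]
w200_center 0.79 [ 511.9 -316.6   32.4] [176.6 207.5]
w300_center 0.76 [ 347.5 -209.6   13.8] [237.4 176.5]
w300_center 0.73 [ 281.9 -313.9   14. ] [211.3 152.3]
w300_center 0.64 [ 512.2 -314.6   30.5] [177.3 208.3]
w400_center 0.61 [ 578.6 -324.6   30.1] [162.9 227.1]
w600_center 0.56 [ 446.3 -315.3   30.9] [187.2 189.7]
top {'fov_y': 51.68197687645534, 'cx': 276.20306009477576, 'cy': 209.27271614409364}
spindle_tip 0.69 [603.1  15.  175.8] [249.1 168.2]
weight_pan 0.74 [607.3  12.  108.4] [252.  173.1]
balance 0.74 [612.  125.1  -1.8] [212.2 179.7]
balance 0.29 [ 724.4 -195.7    2.4] [331.8 141.2]
bucket 0.64 [608.5 228.5  81.8] [166.  173.2]
bucket 0.16 [ 581.7 -328.2   28. ] [383.7 192.2]
board 0.66 [ 477.3 -317.6    1.4] [377.8 232.9]
w200_center 0.49 [ 514.  -320.4   34.9] [381.7 217.6]
w200_center 0.26 [394.9 -36.7   0.8] [270.6 262.2]
w300_center 0.75 [ 353.  -211.8   15. ] [338.4 280. ]
w300_center 0.72 [ 374.3 -323.4   27.9] [383.  272.5]
w300_center 0.71 [ 369.4 -419.3    8.3] [418.3 275.2]
w400_center 0.76 [ 583.6 -328.8   29.2] [384.1 191.4]
w600_center 0.91 [ 446.5 -315.5   38.7] [380.6 243.7]
1.0 [ 198.2 -619.1  231.4] [ 0.1 -0.5 -0.4] 85.47822024121054 [1.  0.2 0.  0. ] -18.700000000000003
```

View pics/scene0.png

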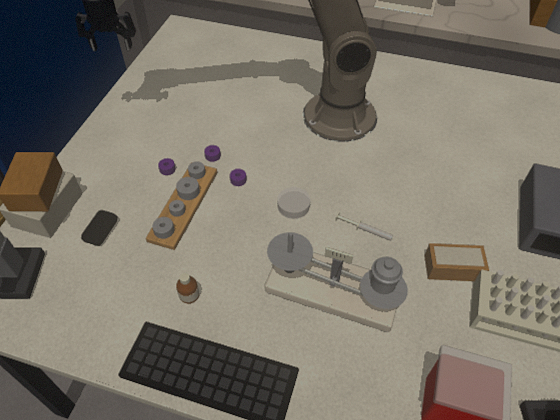

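View pics/top0.png

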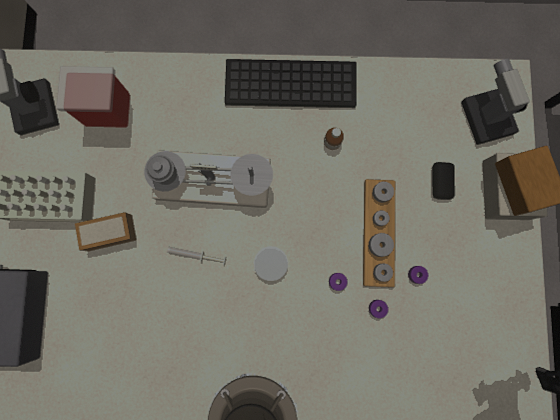

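Rings on the board (top view): w400 (384,191), w200 (381,218), w600 (381,244) and w300 (383,272). The three purple look-alikes are at (338,282), (378,309) and (418,275), and I exclude them. The spindle is at (250,170). I'll check this with a crop and depth.

```bash
python3 - <<'E'
from h import *
from scipy.optimize import least_squares
np.set_printoptions(precision=1,suppress=True)
rings={"400":(582,-327,46,26),"200":(513,-318,43,20),"600":(446,-315,49,30),"300":(374,-322,45,23)}
for n in("top","scene"):
    d=np.load(f"{n}0.npy"); P=cloud(n,d); print(n, "table z",np.median(P[330:340,150:200,2]) if n=="top" else "")
    for k,(x,y,zt,r) in rings.items():
        m=(np.hypot(P[...,0]-x,P[...,1]-y)<38)&(P[...,2]>zt-5)&(P[...,2]<zt+15)
        q=P[m]; mid=(q.max(0)+q.min(0))/2
        print(k,m.sum(),"median z",np.median(q[:,2]),"mean",q.mean(0),"mid",mid,"ext",q.max(0)-q.min(0))
    m=(np.hypot(P[...,0]-607,P[...,1]-12)<65)&(P[...,2]>95)&(P[...,2]<122); q=P[m]
    print("pan",m.sum(),np.median(q[:,2]),(q.max(0)+q.min(0))/2,q.max(0)-q.min(0),q.mean(0))
    m=(np.hypot(P[...,0]-607,P[...,1]-12)<40)&(P[...,2]>150); q=P[m]; print("spindle",m.sum(),q[:,2].max() if len(q) else 0,q.mean(0) if len(q) else 0)
    m=(np.hypot(P[...,0]-607,P[...,1]-232)<60)&(P[...,2]>68); q=P[m]; print("bucket hi",q.max(0),q.min(0))
im=cv2.imread("pics/top0.png"); s=cv2.imread("pics/scene0.png")
a=cv2.resize(im[170:300,325:435],None,fx=4.4,fy=4.4,interpolation=cv2.INTER_CUBIC)
cv2.imwrite("pics/crop1.png",a)
E
```

```text
top table z -0.5360683277131102
400 292 median z 45.39730707709816 mean [ 581.2 -323.8   45.4] mid [ 580.6 -323.5   46.3] ext [50.7 48.6 10.4]
200 167 median z 42.62303292353408 mean [ 512.4 -317.9   42.7] mid [ 512.2 -318.    42.8] ext [36.9 39.9  9.5]
600 412 median z 48.55722522267831 mean [ 443.9 -316.    48.5] mid [ 444.2 -315.9   48.9] ext [58.  58.   9.6]
300 239 median z 44.479949422219306 mean [ 374.8 -321.    44.5] mid [ 374.4 -320.6   45.1] ext [42.4 43.2 10.1]
pan 1351 110.16535686081124 [604.2  13.2 111.9] [103.9 100.5  15.5] [603.5  12.9 110.1]
spindle 25 177.94224354849393 [601.8  12.7 168.9]
bucket hi [666.8 282.8 168.5] [563.5 180.8  73.6]
scene table z 
400 268 median z 46.52406092874651 mean [ 582.9 -322.1   46.5] mid [ 580.7 -323.6   47. ] ext [53.5 52.5 11.7]
200 149 median z 42.725902803399094 mean [ 513.8 -316.3   42.8] mid [ 504.5 -317.9   43.7] ext [57.9 42.  11. ]
600 308 median z 49.30990863310586 mean [ 446.  -314.8   49.3] mid [ 444.4 -315.9   49.6] ext [62.3 62.8 11. ]
300 160 median z 45.25608145084095 mean [ 375.6 -319.3   45.2] mid [ 373.5 -319.3   45.2] ext [51.2 46.8 10.3]
pan 1309 111.05910473480878 [603.3  14.8 113.1] [104.6 102.   16.8] [605.2  15.  111.1]
spindle 47 178.52173096492152 [605.7  15.2 164.5]
bucket hi [666.7 285.1 169.1] [575.  177.8  68.9]
```

View pics/crop1.png

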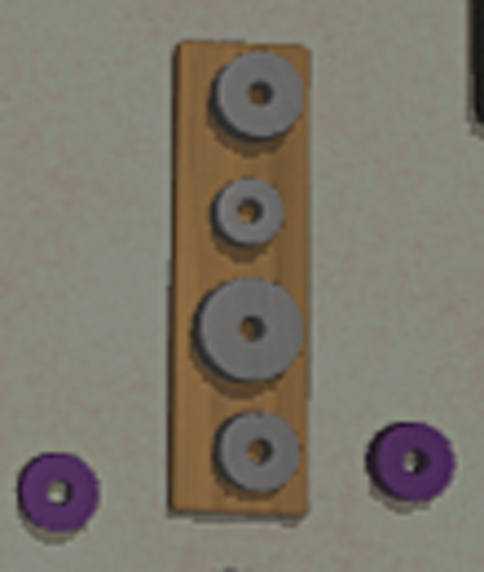

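The crop shows the four steel rings on the board, with the purple ones off it. The depth diameters (51, 40, 58 and 43 mm) match the given sizes. Next I go toward the spindle, closing the fingers on the way.

```bash
python3 -m jog '[20,31,0,0,0, 20,31,0,0,0, 20,31,0,0,0, 20,31,0,0,0, 20,31,0,0,0, 20,31,0,0,0, 20,31,0,0,0, 20,31,0,0,0, 20,31,0,0,0, 20,31,0,0,0]'; python3 -c "
from h import *
s=arm.state();q=s['orientation'];print(q,np.degrees(2*np.arctan2(q[1],q[0])),s['joints'])"
```

```text
t: 1.83
position: [398.9, -307.5, 231.7]
orientation: [0.988, 0.154, 0.0, 0.0]
force: [0.6, -0.1, -0.1]
finger_gap: -0.0
grasp_force: 0.0
[9.88039257e-01 1.54201794e-01 2.53480901e-04 4.11101920e-04] 17.741013805611423 [ 0.72056012  0.13946232 -0.16442512  1.87525738  0.02550793  1.12793474
 -0.71436568]
```

```bash
python3 -m jog '[20.5,32.1,0,-1.8,0, 20.5,32.1,0,-1.8,0, 20.5,32.1,0,-1.8,0, 20.5,32.1,0,-1.8,0, 20.5,32.1,0,-1.8,0, 20.5,32.1,0,-1.8,0, 20.5,32.1,0,-1.8,0, 20.5,32.1,0,-1.8,0, 20.5,32.1,0,-1.8,0, 20.5,32.1,0,-1.5,0]'; python3 -m jog '[0,0,-15,0,0, 0,0,-15,0,0, 0,0,-5,0,0, 0,0,0,0,0, 0,0,0,0,0]'; python3 - <<'E'
from h import *
np.set_printoptions(precision=1,suppress=True)
s=arm.state(); print(s["position"],s["orientation"],s["force"])
im,d=arm.get_image("scene"); cv2.imwrite("pics/s1.png",cv2.resize(im[140:320,200:440],None,fx=3,fy=3))
E
```

```text
t: 2.67
position: [604.0, 13.4, 231.6]
orientation: [1.0, -0.0, 0.0, 0.0]
force: [0.7, -0.6, 0.3]
finger_gap: -0.1
grasp_force: 0.0
t: 3.08
position: [603.2, 11.2, 196.5]
orientation: [1.0, -0.0, -0.0, 0.0]
force: [0.2, 0.7, 0.9]
finger_gap: -0.2
grasp_force: 0.0
[603.2  11.2 196.5] [ 1. -0. -0.  0.] [0.2 0.7 0.9]
```

View pics/s1.png

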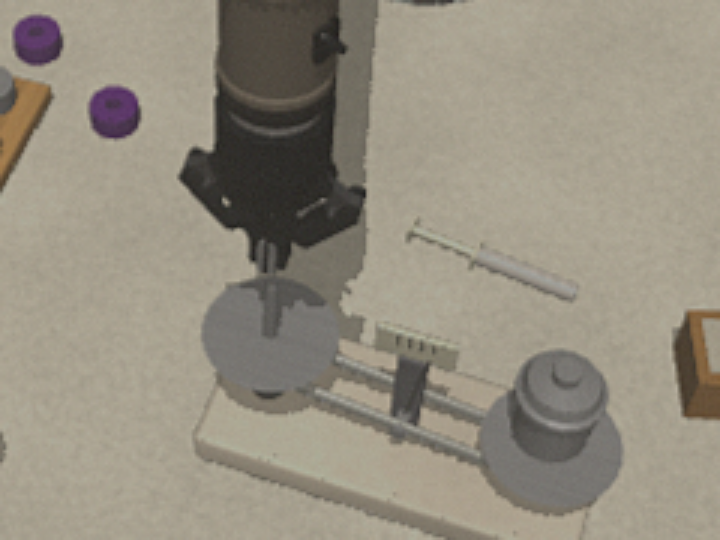

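The closed fingertips sit right above the spindle (crop about 268,265). I'll descend gently.

```bash
python3 -m jog '[0.5,1,-6,0,0, 0.5,1,-5,0,0, 0,0,-3,0,0, 0,0,-1.5,0,0, 0,0,-1.5,0,0, 0,0,-1.5,0,0, 0,0,-1.5,0,0, 0,0,-1.5,0,0]'; python3 -m jog '[0,0,-1.5,0,0, 0,0,-1.5,0,0, 0,0,-1.5,0,0, 0,0,-1.5,0,0, 0,0,-1.5,0,0]'
```

```text
t: 3.8
position: [604.4, 13.9, 175.5]
orientation: [1.0, 0.0, 0.0, 0.0]
force: [-2.1, -0.5, 5.6]
finger_gap: 0.1
grasp_force: 2.9
t: 4.22
position: [604.4, 13.9, 168.6]
orientation: [1.0, 0.0, 0.0, 0.0]
force: [-2.6, -0.5, 7.1]
finger_gap: 0.0
grasp_force: 3.4
```

Contact at about 176, as expected. Level is z = 161.

```bash
python3 -m jog '[0,0,-1.5,0,0, 0,0,-1.5,0,0, 0,0,-1.5,0,0, 0,0,-1.5,0,0, 0,0,-1.3,0,0, 0,0,0,0,0]';for i in 1 2 3 4; do python3 -m jog '[0,0,0,0,0, 0,0,0,0,0, 0,0,0,0,0, 0,0,0,0,0]' | grep -E "pos|^force"; done; python3 - <<'E'
from h import *
n="top"
im,d=arm.get_image(n);P=cloud(n,d)
for y in (13,233):
    m=(np.hypot(P[...,0]-604,P[...,1]-y)<52)&(np.hypot(P[...,0]-604,P[...,1]-y)>36)&(P[...,2]>70)&(P[...,2]<125);print(y,m.sum(),np.median(P[m][:,2]))
E
```

```text
t: 4.72
position: [604.4, 13.9, 161.3]
orientation: [1.0, 0.0, 0.0, 0.0]
force: [-2.6, -0.9, 7.7]
finger_gap: -0.1
grasp_force: 3.5
position: [604.4, 13.9, 161.5]
force: [-2.3, 0.9, 8.3]
position: [604.4, 14.0, 161.5]
force: [-1.9, 0.2, 6.8]
position: [604.4, 13.9, 161.5]
force: [-1.9, -0.3, 7.1]
position: [604.4, 13.9, 161.5]
force: [-3.1, -0.9, 7.1]
13 0 nan
233 330 94.1252433503422
  return _methods._mean(a, axis=axis, dtype=dtype,
  ret = ret.dtype.type(ret / rcount)
```

```bash
cat > avg.py <<'E'
from h import *
F=[];
for i in range(25):
    arm.get_image("top"); F.append(arm.state()["force"])
F=np.array(F);print(arm.state()["t"],F.mean(0),F.std(0)/5)
E
python3 avg.py; python3 -m jog '[0,0,3,0,0, 0,0,3,0,0, 0,0,3,0,0, 0,0,3,0,0, 0,0,4,0,0, 0,0,5,0,0, 0,0,8,0,0, 0,0,8,0,0, 0,0,0,0,0, 0,0,0,0,0]';  python3 avg.py
```

```text
7.35 [-2.85528172 -0.19637535  7.15739704] [0.07915878 0.09156513 0.09172767]
t: 8.18
position: [604.6, 14.0, 197.7]
orientation: [1.0, 0.0, 0.001, 0.0]
force: [-0.5, -0.0, 0.6]
finger_gap: -0.0
grasp_force: 0.0
9.4333 [ 0.1308122  -0.09088658 -0.00388247] [0.09954546 0.10864702 0.09020888]
```

About 7.16 N is 730 g, so the match is 300 + 400 (800 is 70 g off, outside the 50 g limit). I fetch the 400 first.

```bash
python3 -m jog '[-2.4,-33.8,0,0,80, -2.4,-33.8,0,0,80, -2.4,-33.8,0,0,80, -2.4,-33.8,0,0,80, -2.4,-33.8,0,0,80, -2.4,-33.8,0,0,80, -2.4,-33.8,0,0,80, -2.4,-33.8,-30,0,80, -2.4,-33.8,-30,0,80, -2.4,-33.4,-30,0,80]'; python3 -m jog '[0,0,-25,0,80, 0,0,-5,0,80, 0,0,0,0,80, 0,0,0,0,80]'; python3 - <<'E'
from h import *
np.set_printoptions(precision=1,suppress=True)
im,d=arm.get_image("scene"); cv2.imwrite("pics/s2.png",cv2.resize(im[120:260,110:290],None,fx=4,fy=4))
for n in("scene","top"):
    if n=="top": arm.get_image("top")
    for r in arm.tip_of(n,"w400_center")[:2]: print(n,r["score"],c2w(n,r["point"]))
E
```

```text
t: 10.27
position: [580.9, -317.8, 113.8]
orientation: [1.0, 0.0, 0.001, 0.001]
force: [-0.0, 0.8, 0.9]
finger_gap: 68.6
grasp_force: 0.0
t: 10.6
position: [582.1, -314.3, 85.0]
orientation: [1.0, 0.002, 0.001, -0.0]
force: [0.6, 0.2, 0.7]
finger_gap: 68.2
grasp_force: 0.0
scene 0.65 [ 582.7 -323.9   33.7]
top 0.59 [ 582.9 -326.1   33. ]
```

View pics/s2.png

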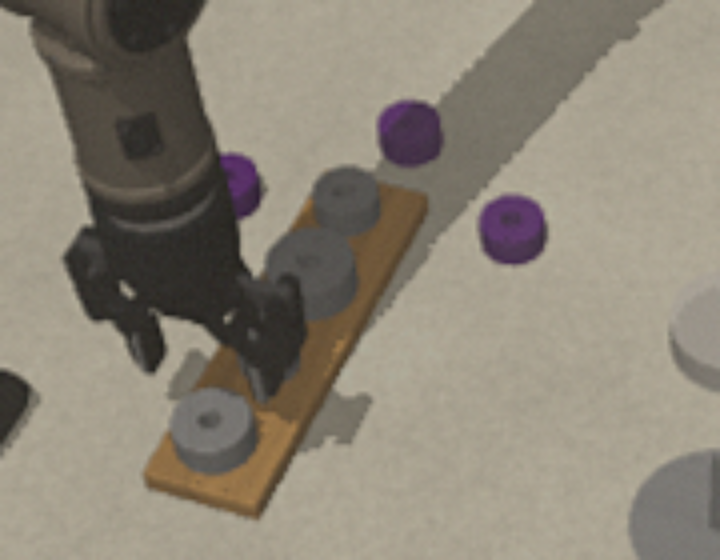

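The open gripper is above the 400 ring (crop 210,425) but short in y, so I correct by −9.5 and descend.

```bash
python3 -m jog '[0,-3,0,0,80, 0,-3,0,0,80, 0,-2,0,0,80, 0,-1.5,0,0,80, 0,0,0,0,80, 0,0,0,0,80]'
```

```text
t: 11.3
position: [580.6, -325.6, 83.9]
orientation: [1.0, 0.0, -0.0, 0.0]
force: [-0.1, 0.2, 0.2]
finger_gap: 68.2
grasp_force: 0.0
```

```bash
python3 -m jog '[0.8,1.4,-14,0,80, 0,0,-14,0,80, 0,0,-12,0,80, 0,0,-10,0,80, 0,0,-6,0,80, 0,0,-3,0,80, 0,0,-2,0,80, 0,0,0,0,80, 0,0,0,0,80]'
```

```text
t: 12.05
position: [582.0, -324.2, 23.4]
orientation: [1.0, 0.0, 0.0, 0.0]
force: [0.6, -0.3, -0.8]
finger_gap: 68.4
grasp_force: 0.0
```

```bash
python3 -m jog '[0,0,-2,0,65, 0,0,0,0,50, 0,0,0,0,45, 0,0,0,0,45, 0,0,0,0,45, 0,0,0,0,45, 0,0,0,0,45, 0,0,0,0,45]' 50
```

```text
t: 12.72
position: [582.3, -324.2, 22.0]
orientation: [1.0, 0.0, 0.001, 0.0]
force: [-1.1, 1.4, 5.7]
finger_gap: 50.4
grasp_force: 52.6
```

```bash
python3 -m jog '[0,0,3,0,45, 0,0,8,0,45, 0,0,18,0,45, 0,0,28,0,45, 0,0,30,0,45, 0,0,30,0,45, 0,0,25,0,45, 0,0,20,0,45, 0,0,8,0,45, 0,0,0,0,45]'
```

```text
t: 13.55
position: [582.3, -324.4, 192.9]
orientation: [1.0, 0.0, 0.001, 0.001]
force: [0.4, -0.2, -2.8]
finger_gap: 50.1
grasp_force: 53.1
```

```bash
python3 -m jog '[2,20,0,0,45, 2,35,0,0,45, 2,39,0,0,45, 2,39,0,0,45, 2,39,0,0,45, 2,39,0,0,45, 2,39,0,0,45, 2,35,0,0,45, 2,25,0,0,45, 2,15,0,0,45]'; python3 -m jog '[1,9,0,0,45, 1,4,0,0,45, 0,0,0,0,45, 0,0,0,0,45, 0,0,0,0,45]'; python3 - <<'E'
from h import *
np.set_printoptions(precision=1,suppress=True)
for n in("scene","top"):
    im,d=arm.get_image(n);P=cloud(n,d)
    if n=="scene": cv2.imwrite("pics/s3.png",cv2.resize(im[200:280,250:350],None,fx=7,fy=7,interpolation=cv2.INTER_CUBIC)); cv2.imwrite("pics/s3full.png",im); np.save("s3.npy",d)
    for t in("w400_center","spindle_tip","weight_pan"):
        for r in arm.tip_of(n,t)[:2]: print(n,t,round(r["score"],2),c2w(n,r["point"]))
print(arm.state()["position"])
E
```

```text
t: 14.38
position: [599.6, 6.4, 188.6]
orientation: [1.0, 0.003, -0.002, -0.001]
force: [0.0, 0.4, -4.0]
finger_gap: 50.4
grasp_force: 53.1
t: 14.8
position: [603.4, 11.6, 190.5]
orientation: [1.0, -0.001, -0.0, 0.001]
force: [-0.1, -0.9, -4.1]
finger_gap: 50.2
grasp_force: 53.1
scene w400_center 0.75 [604.5  13.  203.3]
scene spindle_tip 0.81 [604.9  12.3 176.2]
scene weight_pan 0.86 [602.8  11.3 112.3]
scene weight_pan 0.22 [607.1 125.2   5.6]
top w400_center 0.48 [ 724.3 -194.8    4.5]
[603.6  13.8 191.1]
```

View pics/s3.png

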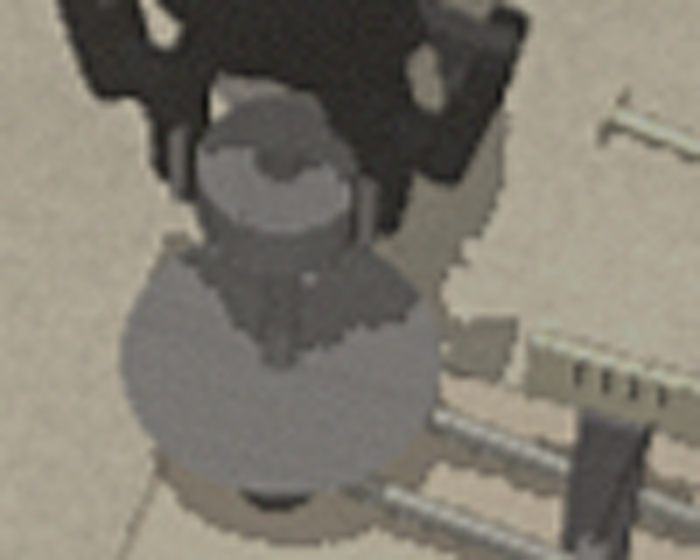

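The ring hangs over the spindle (crop: ring 275,180, spindle 280,320). I check the alignment in depth.

```bash
python3 - <<'E'
from h import *
from scipy.optimize import least_squares
np.set_printoptions(precision=1,suppress=True)
n="scene"; P=cloud(n,np.load("s3.npy"))
def rep(name,x,y,r,z0,z1):
    m=(np.hypot(P[...,0]-x,P[...,1]-y)<r)&(P[...,2]>z0)&(P[...,2]<z1);q=P[m];print(name,m.sum(),"min",q.min(0),"max",q.max(0),"med",np.median(q,0));return q
r=rep("ringtop",604,14,40,212,221)
b=rep("ringside",604,14,40,193,208)
s=rep("spindle",604,14,12,120,172)
p=rep("pan",604,14,62,104,116)
for nm,q,R in (("ringside",b[b[:,0]>604],26),("spindle",s,5.5)):
    f=least_squares(lambda c:np.hypot(q[:,0]-c[0],q[:,1]-c[1])-R,[604,14],loss="soft_l1");print(nm,f.x,f.cost/len(q))
E
```

```text
ringtop 362 min [577.2 -24.4 212. ] max [629.3  51.1 220.7] med [607.   10.3 215.1]
ringside 136 min [592.9 -24.6 193.3] max [629.2  50.6 207.9] med [619.8  16.4 201.8]
spindle 47 min [600.3   9.9 120.1] max [609.8  19.9 160.9] med [606.9  16.4 140.5]
pan 1213 min [553.8 -37.4 104.9] max [655.5  65.9 116. ] med [608.8  19.  110.9]
ringside [601.8  12.4] 1.6972218261945649
spindle [602.7  14.3] 0.3281323655109906
```

```bash
python3 - <<'E'
from h import *
from scipy.optimize import least_squares
np.set_printoptions(precision=1,suppress=True)
P=cloud("scene",np.load("s3.npy")); im=cv2.imread("pics/s3full.png").astype(int)
m=(P[...,2]>196)&(P[...,2]<212)&(abs(P[...,1]-14)<23)&(P[...,0]>610)&(P[...,0]<635); q=P[m]
print(len(q),least_squares(lambda c:np.hypot(q[:,0]-c[0],q[:,1]-c[1])-26,[604,14],loss="soft_l1").x)
for z0,z1 in((120,135),(135,150),(150,165)):
  m=(P[...,2]>z0)&(P[...,2]<z1)&(np.hypot(P[...,0]-604,P[...,1]-14)<12); q=P[m]
  print(len(q),q.mean(0),least_squares(lambda c:np.hypot(q[:,0]-c[0],q[:,1]-c[1])-5.5,[604,14],loss="soft_l1").x)
# pan circle fit from boundary on front half
m=(P[...,2]>106)&(P[...,2]<116)&(np.hypot(P[...,0]-604,P[...,1]-14)<60); q=P[m]
a=np.degrees(np.arctan2(q[:,1]-14,q[:,0]-604)); E=[]
for k in range(-180,180,6):
    w=q[(a>=k)&(a<k+6)]
    if len(w): E.append(w[np.argmax(np.hypot(w[:,0]-604,w[:,1]-14))])
E=np.array(E); print(least_squares(lambda c:np.hypot(E[:,0]-c[0],E[:,1]-c[1])-c[2],[604,14,52],loss="soft_l1").x)
E
```

```text
107 [601.5  12.1]
16 [607.   14.9 128.1] [603.   14.3]
18 [606.4  16.4 142.5] [602.8  13.8]
13 [606.6  15.5 155.4] [602.3  14.9]
[603.4  14.6  50.9]
```

```bash
python3 -m jog '[0.5,0.8,-4,0,45, 0.5,0.7,-4,0,45, 0,0,-3,0,45, 0,0,-2,0,45, 0,0,-2,0,45, 0,0,-2,0,45, 0,0,-2,0,45, 0,0,0,0,45]'
```

```text
t: 15.87
position: [604.3, 15.5, 171.5]
orientation: [1.0, 0.0, -0.0, 0.0]
force: [0.3, 0.6, -3.8]
finger_gap: 50.3
grasp_force: 53.1
```

```bash
python3 -m jog '[0,0,-2,0,45, 0,0,-2,0,45, 0,0,-2,0,45, 0,0,-2,0,45]' |grep -E "pos|^force"; python3 -m jog '[0,0,-2,0,45, 0,0,-2,0,45, 0,0,-3,0,45, 0,0,0,0,45]'|grep -E "pos|^force"
```

```text
position: [604.5, 15.2, 163.9]
force: [-0.7, -0.9, -4.0]
position: [604.2, 15.3, 156.2]
force: [-0.7, -1.9, -4.4]
```

```bash
python3 -m jog '[-0.2,-0.7,-3,0,45, 0,0,-4,0,45, 0,0,-5,0,45, 0,0,-5,0,45, 0,0,0,0,45]' |grep -E "pos|^force"; python3 -m jog '[0,0,-5,0,45, 0,0,-5,0,45, 0,0,-5,0,45, 0,0,-3,0,45, 0,0,-2,0,45, 0,0,0,0,45]'|grep -E "pos|^force"
```

```text
position: [603.4, 15.1, 138.5]
force: [0.2, 0.1, -4.0]
position: [604.0, 14.9, 119.3]
force: [0.2, -0.3, -3.7]
```

```bash
python3 -m jog '[0,0,-2,0,45, 0,0,-1.5,0,45, 0,0,-1,0,45, 0,0,-1,0,45, 0,0,-0.7,0,45, 0,0,0,0,45]'|grep -E "pos|^force"
```

```text
position: [604.3, 14.8, 113.7]
force: [-0.0, 0.1, -3.7]
```

```bash
python3 -m jog '[0,0,-0.7,0,45, 0,0,-0.7,0,45, 0,0,0,0,45]'|grep -E "pos|^force"; python3 -m jog '[0,0,-0.7,0,45, 0,0,0,0,45]'|grep -E "pos|^force"
```

```text
position: [604.5, 14.8, 112.5]
force: [-0.2, 0.3, -3.8]
position: [604.5, 14.8, 112.3]
force: [-2.3, -0.8, 1.1]
```

On the pan (Fz jumped). Release and lift.

```bash
python3 -m jog '[0,0,0,0,62, 0,0,0,0,75, 0,0,0,0,75, 0,0,0,0,75]'|grep -E "pos|^force|gap"; python3 -m jog '[0,0,5,0,75, 0,0,12,0,75, 0,0,20,0,75, 0,0,25,0,75, 0,0,25,0,75, 0,0,10,0,75, 0,0,0,0,75]'|grep -E "pos|^force"; python3 - <<'E'
from h import *
np.set_printoptions(precision=1,suppress=True)
im,d=arm.get_image("scene");P=cloud("scene",d)
for t in("w400_center","w300_center","spindle_tip","weight_pan"):
    for r in arm.tip_of("scene",t)[:3]: print(t,round(r["score"],2),c2w("scene",r["point"]))
cv2.imwrite("pics/s4.png",cv2.resize(im[140:320,140:410],None,fx=2.9,fy=2.9))
E
```

```text
position: [604.8, 14.9, 112.0]
force: [-0.5, -0.4, -0.6]
finger_gap: 64.2
position: [606.6, 15.2, 212.7]
force: [0.3, 0.9, -0.4]
w400_center 0.66 [409.3 166.3   2.7]
w400_center 0.64 [601.7  13.3 123.2]
w300_center 0.77 [ 371.5 -414.1   15.1]
w300_center 0.64 [ 345.1 -209.8   14.1]
w300_center 0.52 [ 281.  -309.2   12.8]
spindle_tip 0.71 [606.5  11.9 178.1]
weight_pan 0.71 [605.3  11.9 110.3]
weight_pan 0.58 [ 515.4 -313.4   33.4]
weight_pan 0.35 [603.7  17.3 120.6]
```

View pics/s4.png

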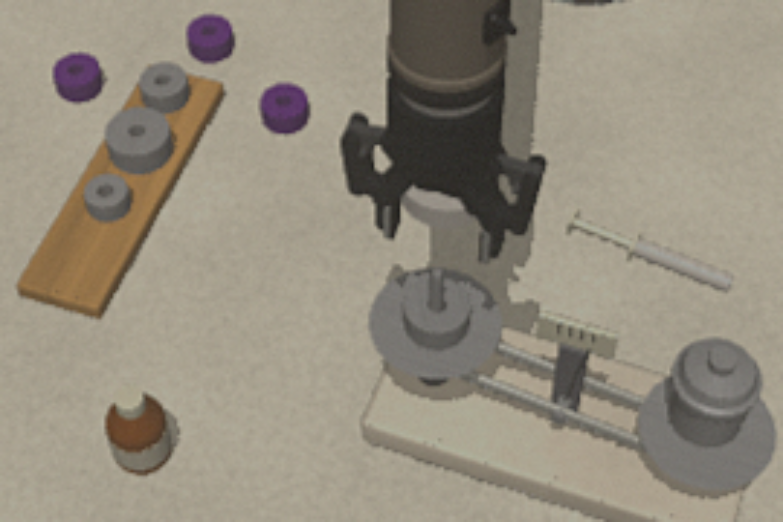

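The 400 ring sits flat on the pan (crop 437,310) and the beam is still on its stop. Next is the 300 (crop 165,85).

```bash
python3 -m jog '[-12,-17,0,0,75, -22,-32,0,0,75, -24,-35,0,0,75, -24,-35,0,0,75, -24,-35,0,0,75, -24,-35,0,0,75, -24,-35,0,0,75, -24,-35,-20,0,75, -22,-32,-25,0,75, -15,-21,-25,0,75]'; python3 -m jog '[-10,-14,-25,0,75, -5,-7,-20,0,75, -2,-3,-10,0,75, 0,0,0,0,75, 0,0,0,0,75, 0,0,0,0,75]'
```

```text
t: 20.37
position: [393.9, -289.9, 142.5]
orientation: [1.0, -0.001, -0.0, 0.001]
force: [-0.0, -1.0, -0.2]
finger_gap: 64.0
grasp_force: 0.0
t: 20.87
position: [380.9, -310.5, 89.3]
orientation: [1.0, 0.001, 0.001, 0.0]
force: [0.1, -0.1, 0.0]
finger_gap: 63.8
grasp_force: 0.0
```

```bash
python3 -m jog '[-3,-5,-10,0,75, -2,-3,-10,0,75, -1.2,-2,-10,0,75, 0,0,-5,0,75, 0,0,0,0,75, 0,0,0,0,75]'; python3 - <<'E'
from h import *
np.set_printoptions(precision=1,suppress=True)
im,d=arm.get_image("scene");cv2.imwrite("pics/s5.png",cv2.resize(im[130:220,140:260],None,fx=6,fy=6))
E
```

```text
t: 21.37
position: [372.9, -320.6, 52.8]
orientation: [1.0, 0.001, -0.0, -0.0]
force: [0.1, -0.3, -0.6]
finger_gap: 64.2
grasp_force: 0.0
```

View pics/s5.png

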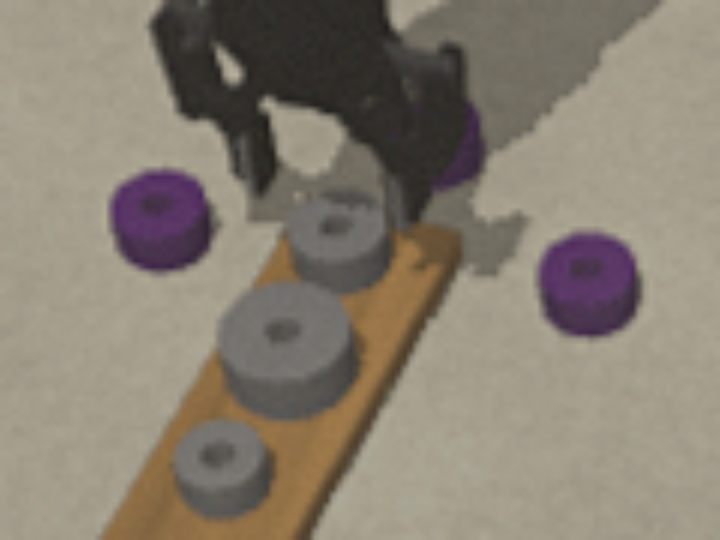

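The fingers straddle the 300 ring (crop 338,230) and are clear of the 600. I nudge x by +1.6, descend and close.

```bash
python3 -m jog '[0.8,0,-10,0,75, 0.8,0,-9,0,75, 0,0,-6,0,75, 0,0,-4,0,75, 0,0,-1.5,0,75, 0,0,0,0,75]'|grep -E "pos|^force"; python3 -m jog '[0,0,0,0,60, 0,0,0,0,45, 0,0,0,0,40, 0,0,0,0,40, 0,0,0,0,40, 0,0,0,0,40, 0,0,0,0,40, 0,0,0,0,40]' 50
```

```text
position: [374.4, -320.7, 22.3]
force: [0.3, -0.4, -0.2]
t: 22.58
position: [375.0, -321.2, 23.5]
orientation: [1.0, 0.0, 0.0, 0.0]
force: [-1.4, 0.4, 6.8]
finger_gap: 44.7
grasp_force: 51.3
```

```bash
python3 -m jog '[0,0,3,0,40, 0,0,8,0,40, 0,0,18,0,40, 0,0,28,0,40, 0,0,30,0,40, 0,0,30,0,40, 5,7,28,0,40, 12,17,20,0,40, 20,29,10,0,40, 22,32,0,0,40]'; python3 -m jog '[24,35,0,0,40, 24,35,0,0,40, 24,35,0,0,40, 24,35,0,0,40, 22,32,0,0,40, 18,27,0,0,40, 12,18,0,0,40, 8,12,0,0,40, 0,0,0,0,40, 0,0,0,0,40]'
```

```text
t: 23.42
position: [434.8, -237.4, 201.1]
orientation: [1.0, -0.002, 0.002, 0.002]
force: [1.4, -0.0, -2.8]
finger_gap: 44.3
grasp_force: 51.8
t: 24.25
position: [587.4, -9.8, 197.5]
orientation: [1.0, 0.001, -0.001, 0.0]
force: [-0.5, -1.3, -2.9]
finger_gap: 43.9
grasp_force: 51.8
```

```bash
python3 -m jog '[6,9,0,0,40, 5,8,0,0,40, 4,5,0,0,40, 1.5,2,0,0,40, 0,0,0,0,40, 0,0,0,0,40, 0,0,0,0,40]'; python3 - <<'E'
from h import *
from scipy.optimize import least_squares
np.set_printoptions(precision=1,suppress=True)
im,d=arm.get_image("scene");P=cloud("scene",d)
z=arm.state()["position"][2]
print(arm.state()["position"])
m=(P[...,2]>z+4)&(P[...,2]<z+20)&(abs(P[...,1]-14)<20)&(P[...,0]>610)&(P[...,0]<635); q=P[m]
print(len(q),least_squares(lambda c:np.hypot(q[:,0]-c[0],q[:,1]-c[1])-23,[604,14],loss="soft_l1").x)
m=(P[...,2]>143)&(P[...,2]<170)&(np.hypot(P[...,0]-604,P[...,1]-14)<12); q=P[m]
print(len(q),least_squares(lambda c:np.hypot(q[:,0]-c[0],q[:,1]-c[1])-5.5,[604,14],loss="soft_l1").x)
E
```

```text
t: 24.83
position: [604.3, 13.9, 197.8]
orientation: [1.0, 0.0, -0.0, 0.0]
force: [-0.9, 0.1, -2.4]
finger_gap: 44.5
grasp_force: 51.8
[604.3  13.9 197.8]
94 [602.9  14.4]
32 [602.5  14.6]
```

Aligned within about a millimetre. Descend.

```bash
python3 -m jog '[0,0.5,-5,0,40, 0,0,-6,0,40, 0,0,-6,0,40, 0,0,-3,0,40, 0,0,-2,0,40, 0,0,-2,0,40, 0,0,-2,0,40, 0,0,0,0,40]'|grep -E "pos|^force";  python3 -m jog '[0,0,-2,0,40, 0,0,-2,0,40, 0,0,-2,0,40, 0,0,-2,0,40, 0,0,0,0,40]' |grep -E "pos|^force"
```

```text
position: [604.3, 15.0, 171.5]
force: [-0.6, -0.8, -3.0]
position: [604.3, 15.0, 163.4]
force: [-0.1, -0.3, -3.1]
```

```bash
python3 -m jog '[0,0,-4,0,40, 0,0,-5,0,40, 0,0,-4,0,40, 0,0,-3,0,40, 0,0,-2,0,40, 0,0,0,0,40]'|grep -E "pos|^force";  python3 -m jog '[0,0,-1,0,40, 0,0,-1,0,40, 0,0,-1,0,40, 0,0,-1,0,40, 0,0,0,0,40]' |grep -E "pos|^force"
```

```text
position: [604.2, 15.1, 145.2]
force: [1.2, 0.5, -3.8]
position: [604.5, 15.0, 141.8]
force: [-0.7, -0.8, -2.4]
```

```bash
python3 -m jog '[0,0,-0.8,0,40, 0,0,-0.8,0,40, 0,0,-0.8,0,40, 0,0,0,0,40]' |grep -E "pos|^force"
```

```text
position: [604.6, 15.0, 139.5]
force: [-0.5, 0.4, -1.8]
```

```bash
python3 -m jog '[0,0,-1,0,40, 0,0,-1,0,40, 0,0,-1,0,40, 0,0,-1,0,40, 0,0,0,0,40]' |grep -E "pos|^force";python3 -m jog '[0,0,-1,0,40, 0,0,-1,0,40, 0,0,-1,0,40, 0,0,-1,0,40, 0,0,0,0,40]' |grep -E "pos|^force"
```

```text
position: [604.6, 14.9, 135.3]
force: [-0.3, -0.4, -1.7]
position: [604.6, 15.0, 131.3]
force: [-0.5, -0.1, 0.1]
```

```bash
python3 -m jog '[0,0,-1,0,40, 0,0,-1,0,40, 0,0,-1,0,40, 0,0,-1,0,40, 0,0,0,0,40, 0,0,0,0,40]' |grep -E "pos|^force";python3 -m jog '[0,0,0,0,48, 0,0,0,0,55, 0,0,0,0,65, 0,0,0,0,70, 0,0,0,0,70, 0,0,0,0,70]' |grep -E "pos|^force|gap"; python3 -m jog '[0,0,5,0,70, 0,0,12,0,70, 0,0,20,0,70, 0,0,25,0,70, 0,0,25,0,70, 0,0,10,0,70, 0,0,0,0,70]'|grep -E "pos|^force"; python3 - <<'E'
from h import *
im,d=arm.get_image("scene");P=cloud("scene",d)
for y in (14,233):
    R=np.hypot(P[...,0]-604,P[...,1]-y); m=(R<50)&(R>36)&(P[...,2]>80)&(P[...,2]<115);print(y,m.sum(),np.median(P[m][:,2]))
cv2.imwrite("pics/s6.png",cv2.resize(im[130:320,140:410],None,fx=2.9,fy=2.9))
E
```

```text
position: [604.6, 15.0, 127.4]
force: [-0.6, -0.6, 0.9]
position: [604.7, 15.2, 127.6]
force: [0.0, 0.9, -0.4]
finger_gap: 60.0
position: [606.7, 15.4, 228.4]
force: [0.5, 0.3, 0.3]
14 514 97.41091530378355
233 462 93.30566455936315
```

View pics/s6.png

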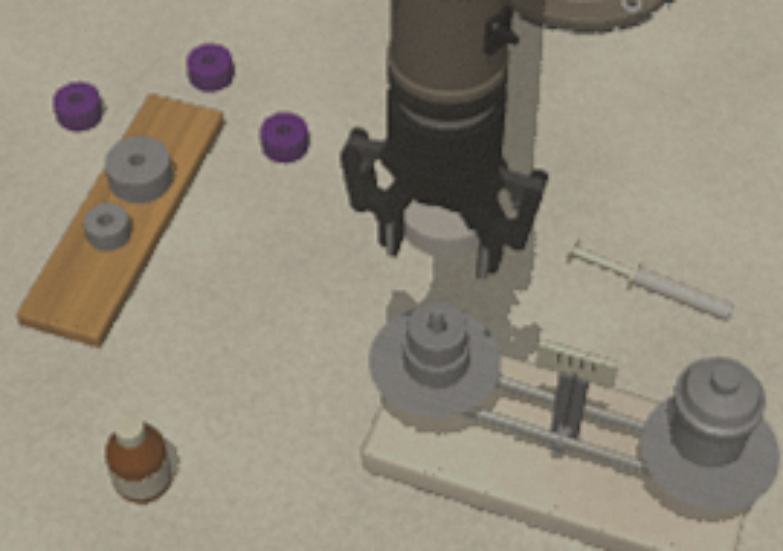

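Both rings are seated on the spindle (crop 437,345). The pans differ by about 4 mm, which is about +0.019 rad of tilt. I let it settle and hand in.

```bash
python3 -m jog '[0,0,0,0,70, 0,0,0,0,70, 0,0,0,0,70, 0,0,0,0,70, 0,0,0,0,70, 0,0,0,0,70, 0,0,0,0,70, 0,0,0,0,70, 0,0,0,0,70, 0,0,0,0,70]'; python3 - <<'E'
from h import *
im,d=arm.get_image("scene");P=cloud("scene",d)
z=[]
for y in (14,233):
    R=np.hypot(P[...,0]-604,P[...,1]-y); m=(R<50)&(R>36)&(P[...,2]>80)&(P[...,2]<115);z.append(np.median(P[m][:,2]))
print(z)
if abs(z[0]-z[1])<8: print(arm.close_job())
E
```

```text
t: 30.52
position: [604.6, 15.0, 224.5]
orientation: [1.0, 0.0, 0.0, 0.0]
force: [-0.1, -0.7, -0.3]
finger_gap: 59.7
grasp_force: 0.0
[np.float64(97.57213894527376), np.float64(93.3499272982545)]
the job is handed in; nothing more can be done
None
```

I handed the job in at about 30 s: the bucket felt like about 730 g, so the 400 g and 300 g rings are on the spindle, the beam rests at about +0.02 rad, and the 200 g and 600 g rings are still upright on the board; the hand-in returned no verdict.

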